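# Line up anodised housings by shade

### The arm

A 7-joint arm with a two-finger parallel gripper is mounted at the origin on the work surface. World frame = base frame: x ahead of the robot, y to its left, z up, the work surface at z = 0. Lengths are in m, angles in rad, forces in N, time in s.
With the tool pointing down it reaches from about 0.4 to 0.75 m from the base axis. Payload 19.5 kg.
Tool frame: the origin (TCP) lies between the finger pads; the fingertips stand 19 mm ahead of it and the grasp point (between the pads) is the TCP; z points along the fingers, y is the line along which they close (so a half turn about z gives the same grasp; the last joint's range is limited). The gripper opens to 85 mm and grips with 20 to 120 N. Pads are 22 mm wide; open, the fingers measure 114 mm over their backs; the gripper's body (76 mm by 85 mm) begins 54 mm behind the grasp point. The pads swing forward as they close: fully open they stand 13 mm farther back than shut.
Start: joints at [-1.28, 0.707, -0.028, 1.485, 0.022, 0.951, -0.075], TCP at [0.188, 0.543, 0.229] pointing down, gripper open.
Joint ranges: [-2.71, 2.71], [-0.32, 2.16], [-1.57, 1.52], [0, 2.45], [-1.46, 4.6], [0, 2.02], [-2.83, 2.83]. Speed limits (rad/s): [1.89, 1.89, 2.57, 2.57, 3.01, 3.01, 3.01].

### API

Orientations are given as a unit quaternion [w, x, y, z].
In Python, from workcell import ctrl, vision gives the robot as it stands. The module is installed in compiled form; this text tells all that it offers.
- The arm moves only by the tool carry_out, never from a script. Its argument "moves" is a list of rows, each a list of 5 numbers: the shift along the tool's x, y, z in cm, then the turn about the tool's z in rad, then the finger opening in cm, from 0 to 8.54. A call has 1 to 10 rows; each row shifts and turns the commanded pose from where the row before left it, along the tool's axes as they then stand; what a row does not reach is not made up. A row lasts 1/8 s, in which the tool goes at most 62.5 mm and 10.7 degrees, less where a joint would pass 70% of its speed; a pose out of reach is approached as far as the arm can. A call is refused whole if a number of a shift passes 6.25 or a number of a turn 0.188, either way. A call with a gripper value outside its range is refused whole. The fingers move at their own pace and stop on an object; "newtons" is the grip in N (left out, the last holds). Time passes only in rows, so rows that do not move let the fingers close. It gives the time, the measured TCP pose, the force, the opening and the grip force at its end, in the units of the state.
- ctrl.observe(): the state, without advancing time (a new reading comes with each control period).
- vision.grab_frame(name): name is "scene" or "top"; returns the picture (400x640x3 uint8, red, green, blue); there is no depth.
- vision.camera_model(name): a dict with "camera_matrix" (3x3 intrinsics, pixels), "rvec" (rotation vector, rad) and "tvec" (3), from world to camera coordinates, as OpenCV has them. Camera axes: x right, y down, z forward; pixel columns grow to the right and rows downward; lengths in m; the calibration is good to about 2 mm. A picture is of the moment at which its call begins. camera_model takes no time and is no camera call.
- ctrl.close_job(): hands the job in; it is judged then, once.
The state is a dict: "clock": time; "joints": joint angles; "qd": joint speeds; "joint_torque": joint torques, N m; "tcp_pos": TCP position; "eef_rot": TCP orientation; "force": force on the tool from outside, world axes, zero at the start; "torque": the same for the moment, N m; "finger_gap": opening from 0.0 (shut) to 1.0 (fully open); "finger_force": force on a finger pad.
Only numpy, scipy, OpenCV 4.12 (cv2) and the standard library are available. Lean on these libraries where they do the work, as an engineer would, in place of code of your own. Each camera call takes 0.05 s, during which the arm holds its last target. There are 200 camera calls.

### The job

Line the four blue housings up by shade on the black inspection tray, one centred on each grey mat: the lightest on the mat next to the red peg, then darker and darker to the darkest at the other end. Lay each flat, printed side up, with its long side along the row, and let go of all of them.

Things in the scene. Friction and masses are not known exactly. Their poses are not given: they have to be found in the camera images.
- housing_pale: the palest, ice-blue anodised aluminium housing: loose flat block 40 (own x) x 64 (own y, its long side) x 18 mm high, about 90 g, with a few white printed bars and a dot on its top; starts lying flat on the table, printed side up. Origin: centre of its underside, z up.
- housing_sky: the sky-blue (second lightest) anodised aluminium housing: loose flat block 40 (own x) x 64 (own y, its long side) x 18 mm high, about 90 g, with a few white printed bars and a dot on its top; starts lying flat on the table, printed side up. Origin: centre of its underside, z up.
- housing_cobalt: the strong cobalt-blue (second darkest) anodised aluminium housing: loose flat block 40 (own x) x 64 (own y, its long side) x 18 mm high, about 90 g, with a few white printed bars and a dot on its top; starts lying flat on the table, printed side up. Origin: centre of its underside, z up.
- housing_navy: the darkest, almost black navy anodised aluminium housing: loose flat block 40 (own x) x 64 (own y, its long side) x 18 mm high, about 90 g, with a few white printed bars and a dot on its top; starts lying flat on the table, printed side up. Origin: centre of its underside, z up.
- mat_1: flat mid-grey mat, fixed, at the left (+y) end of the row on the black perforated tray: 50 (own x) x 74 (own y, along the row) x 3 mm thick, lying on the 4 mm thick tray (tray 100 x 400 mm), so its top is 7 mm above the table. Mats stand 84 mm apart, centre to centre. Origin: centre of its underside, z up.
- mat_2: flat mid-grey mat, fixed, second from the left on the black perforated tray: 50 (own x) x 74 (own y, along the row) x 3 mm thick, lying on the 4 mm thick tray (tray 100 x 400 mm), so its top is 7 mm above the table. Mats stand 84 mm apart, centre to centre. Origin: centre of its underside, z up.
- mat_3: flat mid-grey mat, fixed, third from the left on the black perforated tray: 50 (own x) x 74 (own y, along the row) x 3 mm thick, lying on the 4 mm thick tray (tray 100 x 400 mm), so its top is 7 mm above the table. Mats stand 84 mm apart, centre to centre. Origin: centre of its underside, z up.
- mat_4: flat mid-grey mat, fixed, at the right (-y) end of the row on the black perforated tray: 50 (own x) x 74 (own y, along the row) x 3 mm thick, lying on the 4 mm thick tray (tray 100 x 400 mm), so its top is 7 mm above the table. Mats stand 84 mm apart, centre to centre. Origin: centre of its underside, z up.
- red_peg: red upright stub, 20 mm diameter, 22 mm high, fixed on the tray at one end of the row of mats (either end; a black stub of the same size stands at the other). On the row's line, 56 mm from the centre of the nearest mat; the other mats follow at 140, 224 and 308 mm. Origin: centre of its underside.

How it is judged:
By the outcome, as a careful person would: the job done as asked, in the order asked, and still so for the second after the job is handed in, with the robot touching nothing.
It also fails if it takes over 93 s, if anything falls off the work surface, if the arm or the gripper's body presses on something with over 40 N, if the wrist force passes 120 N, or if a joint passes its speed limit or range.

## Working session

There is one attempt and no reset: what is moved stays moved. The work goes in short steps, Python scripts to look and compute and a tool call to move; the robot and the scene stay as the last step left them, time stands still between calls to the robot, and variables do not carry over. Pictures are saved under pics/ and viewed, at most 14 in all, crops included, and the job is handed in when it is done.

Besides the shell and the picture viewer there is one more tool, called after "Request:" as name(argument=value, ...), one argument or row to a line, values as JSON. carry_out: Moves the arm, as the interface text tells. Its arguments: {"type":"object","properties":{"moves":{"type":"array","items":{"type":"array","items":{"type":"number"}}},"newtons":{"type":"number"}},"required":["moves"]}

```bash
mkdir -p pics; python3 - <<'E'
from workcell import ctrl, vision
import cv2
for n in("scene","top"):
    im=vision.grab_frame(n); cv2.imwrite(f"pics/{n}0.png",im[:,:,::-1]); print(n,vision.camera_model(n))
print(ctrl.observe())
E
```

```text
scene {'camera_matrix': array([[398.58969289,   0.        , 314.00877865],
       [  0.        , 398.58969289, 203.06479751],
       [  0.        ,   0.        ,   1.        ]]), 'rvec': array([ 2.05823825,  0.48152482, -0.27746004]), 'tvec': array([-0.50283892, -0.06873192,  1.19892839])}
top {'camera_matrix': array([[379.41349165,   0.        , 322.69201801],
       [  0.        , 379.41349165, 198.15183327],
       [  0.        ,   0.        ,   1.        ]]), 'rvec': array([ 2.17947012, -2.21970173,  0.10185593]), 'tvec': array([2.41720628e-04, 5.38694474e-01, 9.58721601e-01])}
{'clock': 0.1, 'joints': array([-1.27971908,  0.70698166, -0.02764793,  1.48493155,  0.02201059,
        0.95091986, -0.07547869]), 'qd': array([-0.00265345, -0.00138315, -0.00067243, -0.00170278, -0.00019598,
       -0.00099152, -0.00104671]), 'joint_torque': array([-7.68047212e-04, -8.84277606e+01,  1.23590861e+00, -2.36455142e+01,
        1.70343620e-02,  5.05872216e-03, -9.82535823e-06]), 'tcp_pos': array([0.18774663, 0.5432394 , 0.22851275]), 'eef_rot': array([-6.94361502e-05,  1.65597316e-01,  9.86193343e-01, -4.63774995e-04]), 'force': array([0.47690349, 0.20909587, 0.0830885 ]), 'torque': array([ 0.06458684, -0.01087476, -0.0137769 ]), 'finger_force': 0.0, 'finger_gap': 0.9985382432933101}
```

View pics/top0.png

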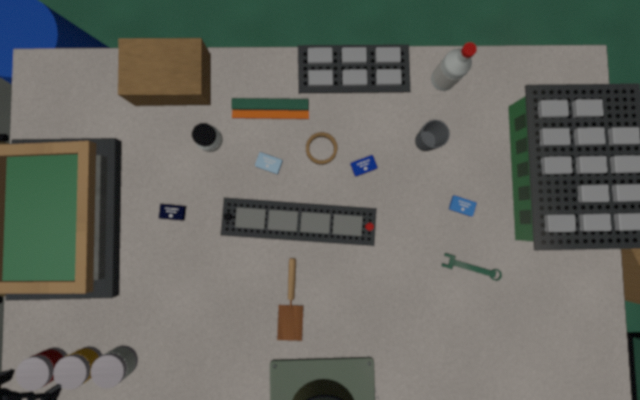

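View pics/scene0.png

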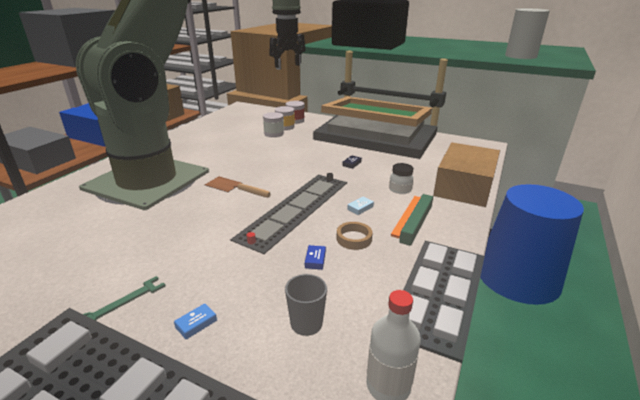

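The top view shows the tray from (222,215) to (376,226), with the red peg at (369,227). The housings are pale (269,162), cobalt (364,165), sky (463,205) and navy (172,212).

```bash
python3 - <<'E'
import cv2,numpy as np
im=cv2.imread("pics/top0.png")
def c(x,y,w,h,s):
    o=cv2.resize(im[y:y+h,x:x+w],None,fx=s,fy=s,interpolation=cv2.INTER_CUBIC)
    o=cv2.convertScaleAbs(o,alpha=1.6)
    for i in range(0,w,10): cv2.line(o,(i*s,0),(i*s,6),(0,0,255),1); cv2.putText(o,str(x+i),(i*s,16),0,.35,(0,0,255))
    for i in range(0,h,10): cv2.line(o,(0,i*s),(6,i*s),(0,0,255),1); cv2.putText(o,str(y+i),(8,i*s+4),0,.35,(0,0,255))
    return o
C=[c(x-22,y-17,48,36,8) for x,y in((269,162),(364,165),(463,205),(172,212))]
cv2.imwrite("pics/h.png",np.vstack([np.hstack(C[:2]),np.hstack(C[2:])]))
cv2.imwrite("pics/t.png",c(220,190,160,60,5))
E
```

```text
(no output)
```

View pics/h.png

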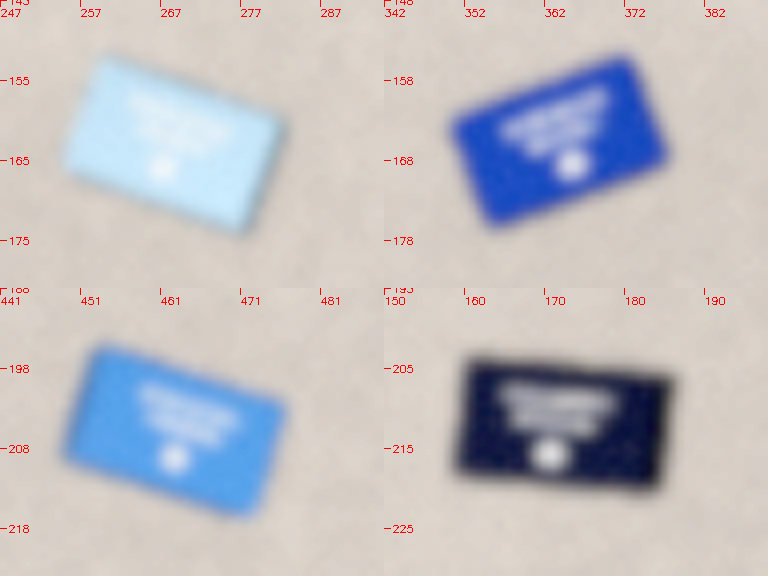

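View pics/t.png

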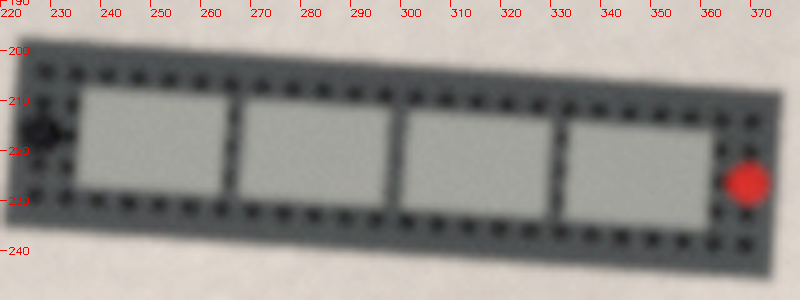

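The enlarged crops give the mat corners clearly: mat 1's top-left is at about (236,207) and mat 4's bottom-right at about (362,236). All four housings lie tilted by 20° or less. Next I fit the poses and write a small planner.

```bash
cat > h.py <<'E'
import numpy as np, cv2, json, sys
from scipy.spatial.transform import Rotation as R
from workcell import ctrl, vision
m=vision.camera_model("top"); K=m["camera_matrix"]; rv=m["rvec"]; tv=m["tvec"]; RM=cv2.Rodrigues(rv)[0]
def world(p,z):
    d=(np.linalg.inv(K)@np.c_[np.atleast_2d(p),np.ones(len(np.atleast_2d(p)))].T).T@RM; c=-RM.T@tv
    return (c+d*((z-c[2])/d[:,2])[:,None])[:,:2]
def sil(x,y,a,z0):
    P=np.array([[i*.02,j*.032,k*.018] for i in(-1,1) for j in(-1,1) for k in(0,1)])
    P=P@R.from_euler("z",a).as_matrix().T+[x,y,z0]
    return cv2.convexHull(cv2.projectPoints(P,rv,tv,K,None)[0].astype(np.float32))
def mom(c):
    M=cv2.moments(c); return np.array([M["m10"]/M["m00"],M["m01"]/M["m00"]]),.5*np.arctan2(2*M["mu11"],M["mu20"]-M["mu02"]),M["m00"]
def fit(im,u,v,z0=0.,S=8):
    w=24; c=im[v-w:v+w,u-w:u+w].astype(np.float32); bg=np.median(c.reshape(-1,3),0) 
    c=cv2.resize(c,None,fx=S,fy=S,interpolation=cv2.INTER_CUBIC)
    d=c-bg; d=np.abs(d-d.mean(2,keepdims=True)*(1 if u==-1 else 0)).max(2)
    t=np.percentile(d,97)/2; k=(d>t).astype(np.uint8)
    cs,_=cv2.findContours(k,cv2.RETR_EXTERNAL,cv2.CHAIN_APPROX_NONE)
    q=max(cs,key=cv2.contourArea); q=((cv2.convexHull(q).astype(np.float32)+.5)/S-.5+[u-w,v-w]).astype(np.float32)
    g,an,A=mom(q); x=np.r_[world(g,z0+.009)[0],0.]
    for _ in range(15):
        g2,a2,A2=mom(sil(*x,z0)); x[:2]+=(world(g,z0+.009)-world(g2,z0+.009))[0]
        x[2]-=(an-a2+np.pi/2)%np.pi-np.pi/2
    return x,A,A2
def to(x,y,z,own):
    """closing axis (tool y) along the housing's own x, at yaw own"""
    s=ctrl.observe(); M=R.from_quat(s["eef_rot"],scalar_first=True).as_matrix()
    psi=np.arctan2(M[1,1],M[0,1]); t=(psi-own+np.pi/2)%np.pi-np.pi/2
    d=np.array([x,y,z])-s["tcp_pos"]; f=own if abs((psi-t-own+np.pi)%(2*np.pi)-np.pi)<1 else own+np.pi
    fy=np.array([np.cos(f),np.sin(f),0]); fx=np.cross(fy,[0,0,-1.])
    print("t",round(s["clock"],2),"tcp",s["tcp_pos"].round(4),"j7",s["joints"][6].round(2),"turn",round(t,3),"then cm",(100*np.array([d@fx,d@fy,-d[2]])).round(2),"tilt",(M[:2,2]).round(3),"gap",round(s["finger_gap"],2))
E
python3 - <<'E'
from h import *
im=cv2.imread("pics/top0.png"); T={}
for n,u,v in(("pale",269,162),("cobalt",364,165),("sky",463,205),("navy",172,212)):
    x,A,B=fit(im,u,v); T[n]=x.tolist(); print(n,x.round(4),A,B)
c=np.array([[236.4,207.2],[266,209.4],[264.4,229.2],[234.8,227.4],[268.6,209.4],[298.8,211.4],[297.2,231.2],[267.4,229.6],[301,211.6],[330.8,213.6],[329.8,233.2],[299.8,231.4],[333.6,214.2],[362.8,215.6],[362,236],[332.2,233.8]])-.4
w=world(c,.007).reshape(4,4,2).mean(1); e=(w[0]-w[3]); a=np.arctan2(e[1],e[0])-np.pi/2; e/=np.hypot(*e)
for i in range(4): p=w.mean(0)+e*.084*(1.5-i); T[f"mat{i+1}"]=[*p.tolist(),a]; print(p.round(4),w[i].round(4),round(a,3))
json.dump(T,open("T.json","w")); to(*T["navy"][:2],.1,T["navy"][2])
E
```

```text
pale [ 0.6334  0.1285 -0.3497] 405.9140625 411.6058657877147
cobalt [ 0.6234 -0.1182  0.3404] 349.671875 403.5523622855544
sky [ 0.5136 -0.3745 -0.3384] 388.8125 435.1192485606298
navy [ 0.5112  0.3772 -0.1065] 374.25 436.82314644998405
[0.4918 0.1787] [0.4916 0.1788] -0.087
[0.4845 0.095 ] [0.4846 0.0949] -0.087
[0.4773 0.0113] [0.4777 0.0113] -0.087
[ 0.47   -0.0724] [ 0.4697 -0.0724] -0.087
t 0.1 tcp [0.1877 0.5432 0.2285] j7 -0.08 turn 1.345 then cm [-13.07  33.93  12.85] tilt [-0.    -0.001] gap 1.0
```

Request:
carry_out(
  moves=[
    [-1.6,-4.7,0,0.168,6.5],
    [-2.4,-4.4,0,0.168,6.5],
    [-3.1,-3.9,0,0.168,6.5],
    [-3.3,3.7,0,0.168,6.5],
    [-2.7,4.2,0,0.168,6.5],
    [-1.9,4.6,0,0.168,6.5],
    [-1.1,4.9,0,0.168,6.5],
    [-0.3,5,0,0.168,6.5],
    [0,0,0,0,6.5],
    [0,0,0,0,6.5],
  ],
)

```text
clock: 1.35
tcp_pos: [0.4366, 0.3948, 0.2285]
eef_rot: [-0.0, 0.743, 0.669, -0.0]
force: [-0.4, 0.2, -0.3]
finger_gap: 0.759
finger_force: 0.0
```

```bash
cat > go.py <<'E'
from h import *
T=json.load(open("T.json")); p=T[sys.argv[1]]; to(p[0],p[1],float(sys.argv[2]),p[2])
E
python3 go.py navy .08
```

```text
t 1.35 tcp [0.4366 0.3948 0.2285] j7 -0.65 turn 0.002 then cm [-0.96  7.61 14.85] tilt [-0.001 -0.   ] gap 0.76
```

Request:
carry_out(
  moves=[
    [-0.5,3.8,4,0,6.5],
    [-0.46,3.81,4,0,6.5],
    [0,0,5,0,6.5],
    [0,0,4,0,6.5],
    [0,0,2,0,6.5],
    [0,0,1.7,0,6.5],
    [0,0,0,0,6.5],
    [0,0,0,0,3],
    [0,0,0,0,3],
    [0,0,0,0,3],
  ],
  newtons=40,
)

```text
clock: 2.6
tcp_pos: [0.5121, 0.3773, 0.0224]
eef_rot: [0.0, 0.744, 0.669, 0.0]
force: [0.5, -0.6, 0.6]
finger_gap: 0.351
finger_force: 0.0
```

```bash
python3 go.py mat1 .1
```

```text
t 2.6 tcp [0.5121 0.3773 0.0224] j7 -0.52 turn -0.019 then cm [-19.96  -0.3   -7.76] tilt [0.001 0.   ] gap 0.35
```

```bash
python3 - <<'E'
from h import *
a=vision.grab_frame("scene")[120:200,290:410,::-1]; b=vision.grab_frame("top")[160:260,110:260,::-1]
cv2.imwrite("pics/g1.png",np.vstack([cv2.resize(a,(480,320),interpolation=2),cv2.resize(b,(480,320)[:1]+(280,),interpolation=2)]))
E
```

```text
(no output)
```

View pics/g1.png

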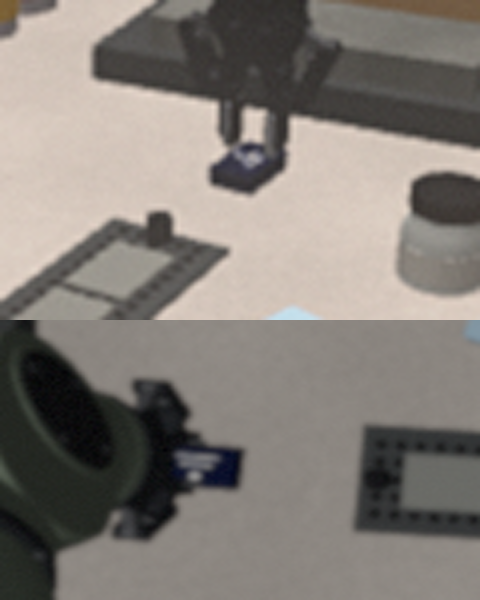

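The jaws closed to 30 mm with no force, so the grasp missed. In the crops the tips seem to be at or above the far part of the housing. I'll project the expected points to check whether the error is in position or height.

```bash
python3 - <<'E'
from h import *
T=json.load(open("T.json")); x,y,a=T["navy"]
im=vision.grab_frame("scene"); ms=vision.camera_model("scene")
P=lambda p:cv2.projectPoints(np.array(p,float),ms["rvec"],ms["tvec"],ms["camera_matrix"],None)[0].reshape(-1,2)
r=R.from_euler("z",a).as_matrix()
q=P([r@[i*.02,j*.032,.018]+[x,y,0] for i,j in((-1,-1),(1,-1),(1,1),(-1,1))])
t=P([r@[s*.02,0,0]+[.5121,.3773,z] for s in(-1,1) for z in(.003,.0224)])
u,v,S=310,120,10
c=cv2.resize(im[v:v+56,u:u+76,::-1],None,fx=S,fy=S,interpolation=2); c=cv2.convertScaleAbs(c,alpha=1.8,beta=20)
f=lambda p:tuple(int(k) for k in ((p-[u,v]+.5)*S))
for i in range(4): cv2.line(c,f(q[i]),f(q[(i+1)%4]),(0,255,0),1)
for k in t: cv2.circle(c,f(k),4,(0,0,255),-1)
cv2.imwrite("pics/g2.png",c)
E
```

```text
(no output)
```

View pics/g2.png

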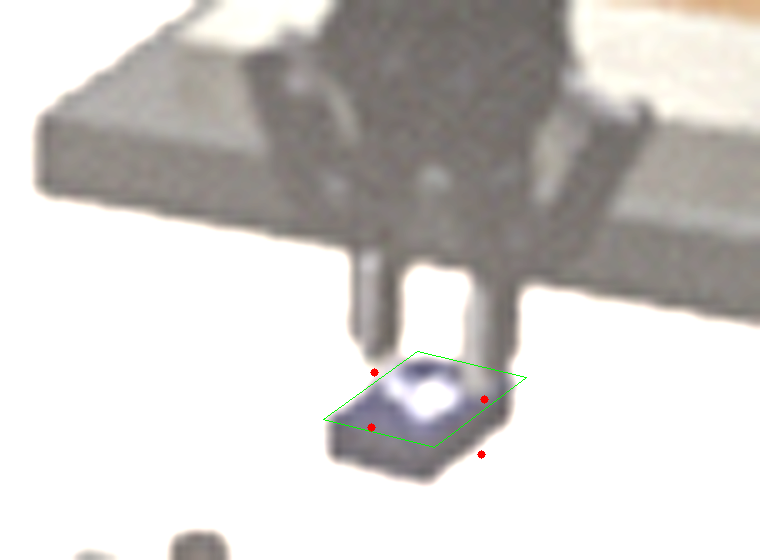

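The fingertips project about at the housing's top, near z ≈ 0.025, and not at 0.003. So the tips are higher than the description says. I'll reopen and lower in small steps, watching the force.

Request:
carry_out(
  moves=[
    [0,0,0,0,6.5],
    [0,0,0,0,6.5],
    [0,0,0,0,6.5],
    [0,0,0.3,0,6.5],
    [0,0,0.2,0,6.5],
    [0,0,0,0,6.5],
  ],
)

```text
clock: 3.5
tcp_pos: [0.5118, 0.377, 0.0166]
eef_rot: [0.0, 0.744, 0.669, -0.0]
force: [-1.3, -0.6, 0.3]
finger_gap: 0.762
finger_force: 0.0
```

Request:
carry_out(
  moves=[
    [0,0,0.2,0,6.5],
    [0,0,0,0,6.5],
  ],
)

```text
clock: 3.75
tcp_pos: [0.5119, 0.3771, 0.0147]
eef_rot: [0.0, 0.744, 0.669, -0.0]
force: [-0.1, -0.2, -0.0]
finger_gap: 0.762
finger_force: 0.0
```

Request:
carry_out(
  moves=[
    [0,0,0.2,0,6.5],
    [0,0,0.2,0,6.5],
    [0,0,0,0,6.5],
  ],
)

```text
clock: 4.12
tcp_pos: [0.5118, 0.377, 0.0107]
eef_rot: [0.0, 0.744, 0.669, -0.0]
force: [-0.1, -0.2, -0.5]
finger_gap: 0.764
finger_force: 0.0
```

Request:
carry_out(
  moves=[
    [0,0,0.2,0,6.5],
    [0,0,0.1,0,6.5],
    [0,0,0,0,6.5],
  ],
)

```text
clock: 4.5
tcp_pos: [0.5119, 0.3771, 0.0078]
eef_rot: [0.0, 0.744, 0.669, -0.0]
force: [-0.2, 0.2, -0.7]
finger_gap: 0.759
finger_force: 0.0
```

```bash
python3 - <<'E'
from h import *
im=vision.grab_frame("scene"); ms=vision.camera_model("scene"); s=ctrl.observe(); p=s["tcp_pos"]
P=lambda p:cv2.projectPoints(np.array(p,float),ms["rvec"],ms["tvec"],ms["camera_matrix"],None)[0].reshape(-1,2)
r=R.from_euler("z",-.107).as_matrix()
t=P([r@[k*.0325,0,0]+[p[0],p[1],z] for k in(-1,1) for z in(0,.01,.02,.03)])
u,v,S=310,120,10
c=cv2.resize(im[v:v+56,u:u+76,::-1],None,fx=S,fy=S,interpolation=2); c=cv2.convertScaleAbs(c,alpha=1.8,beta=20)
for k in t: cv2.circle(c,tuple(int(k) for k in ((k-[u,v]+.5)*S)),3,(0,0,255),-1)
cv2.imwrite("pics/g3.png",c); print(p,s["force"])
E
```

```text
[0.51190579 0.37710603 0.00785817] [ 0.79837273 -0.5517726   0.09889191]
```

View pics/g3.png

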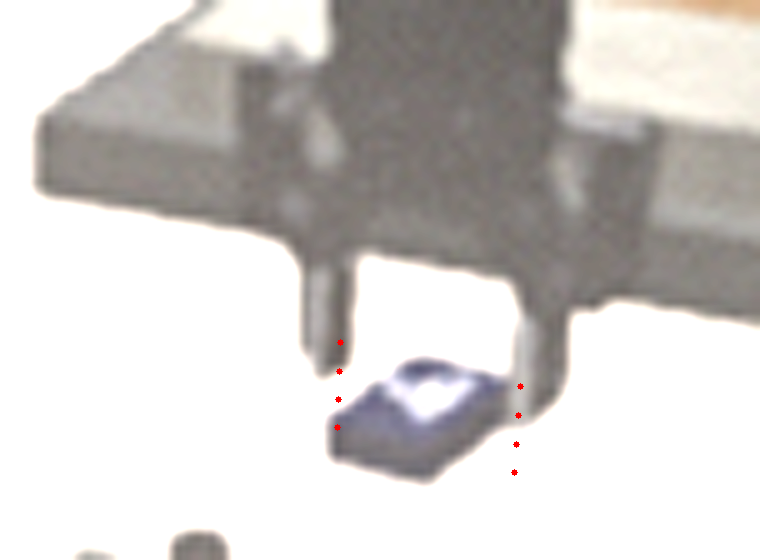

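At this opening the tips are still near z ≈ 0.018, so the real tip height is about 11 mm behind the reported TCP. I'll go lower and close, watching the force.

Request:
carry_out(
  moves=[
    [0,0,0.4,0,6.5],
    [0,0,0.3,0,6.5],
    [0,0,0,0,6.5],
  ],
)

```text
clock: 4.92
tcp_pos: [0.5118, 0.377, 0.0005]
eef_rot: [0.0, 0.744, 0.669, -0.0]
force: [-0.1, -0.8, -1.2]
finger_gap: 0.763
finger_force: 0.0
```

Request:
carry_out(
  moves=[
    [0,0,0,0,5],
    [0,0,0,0,4.4],
    [0,0,0,0,3.6],
    [0,0,0,0,3.6],
    [0,0,0,0,3.6],
  ],
  newtons=40,
)

```text
clock: 5.55
tcp_pos: [0.5119, 0.3772, 0.0012]
eef_rot: [0.0, 0.744, 0.669, 0.0]
force: [-1.8, 0.1, 5.5]
finger_gap: 0.458
finger_force: 41.2
```

Request:
carry_out(
  moves=[
    [0,0,-2,0,3.6],
    [0,0,-4,0,3.6],
    [0,0,0,0,3.6],
  ],
)

```text
clock: 5.92
tcp_pos: [0.5133, 0.378, 0.0646]
eef_rot: [0.0, 0.744, 0.669, 0.002]
force: [0.2, -0.4, -0.7]
finger_gap: 0.454
finger_force: 40.6
```

```bash
python3 go.py mat1 .03;  python3 - <<'E'
from h import *
a=vision.grab_frame("scene")[100:200,280:410,::-1]; b=vision.grab_frame("top")[160:260,110:260,::-1]
cv2.imwrite("pics/g4.png",np.hstack([cv2.resize(a,(390,300),interpolation=2),cv2.resize(b,(400,300),interpolation=2)]))
E
```

```text
t 5.92 tcp [0.5133 0.378  0.0646] j7 -0.53 turn -0.019 then cm [-20.04  -0.41   3.46] tilt [0.004 0.003] gap 0.45
```

View pics/g4.png

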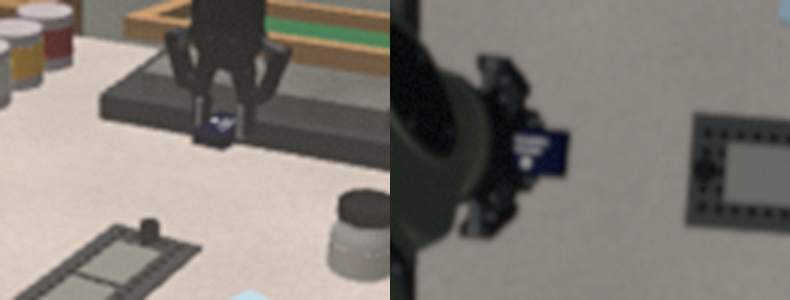

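The navy housing is held and lifted. Next I carry it to mat 1.

Request:
carry_out(
  moves=[
    [0,0,0,-0.019,3.6],
    [-4,-0.1,0,0,3.6],
    [-5,-0.1,0,0,3.6],
    [-5,-0.1,0,0,3.6],
    [-4,-0.1,0,0,3.6],
    [-2,0,0,0,3.6],
    [0,0,0,0,3.6],
    [0,0,0,0,3.6],
  ],
)

```text
clock: 7.02
tcp_pos: [0.4905, 0.1791, 0.0606]
eef_rot: [-0.0, 0.737, 0.676, -0.0]
force: [0.6, 0.3, -0.8]
finger_gap: 0.46
finger_force: 40.6
```

```bash
python3 go.py mat1 .009
```

```text
t 7.03 tcp [0.4905 0.1791 0.0606] j7 -0.22 turn 0.001 then cm [-0.03  0.14  5.16] tilt [-0.  0.] gap 0.46
```

Request:
carry_out(
  moves=[
    [0,0.13,2,0,3.6],
    [0,0,2,0,3.6],
    [0,0,0.7,0,3.6],
    [0,0,0.25,0,3.6],
    [0,0,0.15,0,3.6],
    [0,0,0,0,3.6],
  ],
)

```text
clock: 7.78
tcp_pos: [0.492, 0.1782, 0.0102]
eef_rot: [0.0, 0.737, 0.676, 0.0]
force: [-0.2, 0.4, -0.8]
finger_gap: 0.46
finger_force: 40.6
```

Request:
carry_out(
  moves=[
    [0,0,0.1,0,3.6],
    [0,0,0.06,0,3.6],
    [0,0,0,0,3.6],
  ],
)

```text
clock: 8.15
tcp_pos: [0.4918, 0.1781, 0.0083]
eef_rot: [0.0, 0.737, 0.676, -0.0]
force: [-0.1, 0.6, -0.5]
finger_gap: 0.459
finger_force: 40.6
```

```bash
python3 go.py mat1 .0082
```

```text
t 8.15 tcp [0.4918 0.1781 0.0083] j7 -0.21 turn -0.0 then cm [ 0.06 -0.01  0.01] tilt [-0. -0.] gap 0.46
```

Request:
carry_out(
  moves=[
    [0.06,0,0.05,0,3.6],
    [0,0,0.05,0,3.6],
    [0,0,0,0,3.6],
  ],
)

```text
clock: 8.52
tcp_pos: [0.4919, 0.1782, 0.0081]
eef_rot: [0.0, 0.737, 0.676, -0.0]
force: [-4.2, -4.3, 21.4]
finger_gap: 0.454
finger_force: 43.0
```

Request:
carry_out(
  moves=[
    [0,0,0,0,4.4],
    [0,0,0,0,5.2],
    [0,0,0,0,6],
    [0,0,0,0,6.5],
    [0,0,-2,0,6.5],
    [0,0,-4,0,6.5],
    [0,0,-3,0,6.5],
    [0,0,0,0,6.5],
  ],
)

```text
clock: 9.52
tcp_pos: [0.4926, 0.179, 0.099]
eef_rot: [0.001, 0.737, 0.676, 0.001]
force: [-0.5, -1.0, 0.1]
finger_gap: 0.764
finger_force: 0.0
```

```bash
python3 go.py pale .003
```

```text
t 9.53 tcp [0.4926 0.179  0.099 ] j7 -0.23 turn 0.263 then cm [ 0.08 14.95  9.6 ] tilt [0.003 0.001] gap 0.76
```

Request:
carry_out(
  moves=[
    [0,0,0,0.132,6.5],
    [0,0,0,0.131,6.5],
    [0,5,0,0,6.5],
    [0,5,0,0,6.5],
    [0,4,2,0,6.5],
    [0.08,0.95,3,0,6.5],
    [0,0,1,0,6.5],
    [0,0,0,0,6.5],
  ],
)

```text
clock: 10.52
tcp_pos: [0.6318, 0.1285, 0.0369]
eef_rot: [-0.0, 0.819, 0.573, -0.001]
force: [-0.0, 0.2, 0.5]
finger_gap: 0.759
finger_force: 0.0
```

```bash
python3 go.py pale .003
```

```text
t 10.53 tcp [0.6318 0.1285 0.0369] j7 -0.34 turn -0.0 then cm [0.06 0.14 3.39] tilt [-0.001 -0.   ] gap 0.76
```

Request:
carry_out(
  moves=[
    [0,0.1,1.5,0,6.5],
    [0,0,1.2,0,6.5],
    [0,0,0.6,0,6.5],
    [0,0,0.05,0,6.5],
    [0,0,0,0,5],
    [0,0,0,0,4.4],
    [0,0,0,0,3.6],
    [0,0,0,0,3.6],
    [0,0,0,0,3.6],
  ],
)

```text
clock: 11.65
tcp_pos: [0.6337, 0.1279, 0.0044]
eef_rot: [0.0, 0.819, 0.573, 0.0]
force: [-1.4, -0.7, 5.8]
finger_gap: 0.454
finger_force: 41.0
```

```bash
python3 go.py pale .003
```

```text
t 11.65 tcp [0.6337 0.1279 0.0044] j7 -0.33 turn -0.0 then cm [ 0.05 -0.06  0.14] tilt [0.001 0.   ] gap 0.45
```

Request:
carry_out(
  moves=[
    [0,0,-2,0,3.6],
    [0,0,-4,0,3.6],
    [0,0,0,-0.132,3.6],
    [0,0,0,-0.131,3.6],
    [0,0,0,0,3.6],
  ],
)

```text
clock: 12.28
tcp_pos: [0.6339, 0.1277, 0.065]
eef_rot: [0.0, 0.738, 0.675, 0.0]
force: [0.1, -0.2, -0.3]
finger_gap: 0.452
finger_force: 40.6
```

```bash
python3 go.py mat4 .0115
```

```text
t 12.28 tcp [0.6339 0.1277 0.065 ] j7 -0.15 turn -0.001 then cm [-21.35 -14.59   5.35] tilt [0.001 0.   ] gap 0.45
```

Request:
carry_out(
  moves=[
    [-4,-2.7,0,0,3.6],
    [-4.8,-3.3,0,0,3.6],
    [-4.8,-3.3,0,0,3.6],
    [-4.8,-3.3,0,0,3.6],
    [-3,-2,1.5,0,3.6],
    [0,0,1.5,0,3.6],
    [0,0,1,0,3.6],
    [0,0,0,0,3.6],
  ],
)

```text
clock: 13.28
tcp_pos: [0.4698, -0.0719, 0.0233]
eef_rot: [-0.0, 0.737, 0.676, -0.0]
force: [-0.2, -0.3, -1.2]
finger_gap: 0.458
finger_force: 40.6
```

```bash
python3 go.py mat4 .0115
```

```text
t 13.28 tcp [ 0.4698 -0.0719  0.0233] j7 0.19 turn -0.0 then cm [-0.05  0.02  1.18] tilt [-0.001  0.   ] gap 0.46
```

Request:
carry_out(
  moves=[
    [-0.05,0,0.7,0,3.6],
    [0,0,0.3,0,3.6],
    [0,0,0.05,0,3.6],
    [0,0,0,0,3.6],
    [0,0,0,0,3.6],
  ],
)

```text
clock: 13.9
tcp_pos: [0.4695, -0.0732, 0.0134]
eef_rot: [0.0, 0.737, 0.676, 0.0]
force: [0.8, -0.5, -1.5]
finger_gap: 0.455
finger_force: 40.7
```

```bash
python3 go.py mat4 .0115
```

```text
t 13.9 tcp [ 0.4695 -0.0732  0.0134] j7 0.19 turn -0.0 then cm [0.09 0.04 0.19] tilt [ 0. -0.] gap 0.45
```

Now a small final correction, then release.

Request:
carry_out(
  moves=[
    [0.04,0.04,0.1,0,3.6],
    [0,0,0.06,0,3.6],
    [0,0,0,0,3.6],
    [0,0,0,0,4.4],
    [0,0,0,0,5.2],
    [0,0,0,0,6],
    [0,0,0,0,6.5],
    [0,0,-2,0,6.5],
    [0,0,-4,0,6.5],
    [0,0,-3,0,6.5],
  ],
)

```text
clock: 15.15
tcp_pos: [0.4699, -0.0728, 0.1031]
eef_rot: [0.0, 0.737, 0.676, 0.0]
force: [0.4, 0.4, -0.4]
finger_gap: 0.762
finger_force: 0.0
```

```bash
python3 go.py sky .003
```

```text
t 15.15 tcp [ 0.4699 -0.0728  0.1031] j7 0.18 turn 0.251 then cm [-27.02  14.14  10.01] tilt [ 0. -0.] gap 0.76
```

Request:
carry_out(
  moves=[
    [0,0,0,0.126,6.5],
    [0,0,0,0.125,6.5],
    [-4.5,2.4,0,0,6.5],
    [-5.3,2.8,0,0,6.5],
    [-5.3,2.8,0,0,6.5],
    [-5.3,2.8,0,0,6.5],
    [-4.6,2.4,2,0,6.5],
    [-2,0.9,3,0,6.5],
    [0,0,1,0,6.5],
    [0,0,0,0,6.5],
  ],
)

```text
clock: 16.4
tcp_pos: [0.5134, -0.3732, 0.0415]
eef_rot: [-0.001, 0.816, 0.578, 0.0]
force: [0.5, 0.3, 1.2]
finger_gap: 0.762
finger_force: 0.0
```

```bash
python3 go.py sky .003
```

```text
t 16.4 tcp [ 0.5134 -0.3732  0.0415] j7 0.36 turn 0.001 then cm [-0.12  0.06  3.85] tilt [-0.001  0.001] gap 0.76
```

Request:
carry_out(
  moves=[
    [-0.05,0.05,1.8,0,6.5],
    [0,0,1.3,0,6.5],
    [0,0,0.6,0,6.5],
    [0,0,0.1,0,6.5],
    [0,0,0,0,5],
    [0,0,0,0,4.4],
    [0,0,0,0,3.6],
    [0,0,0,0,3.6],
    [0,0,0,0,3.6],
  ],
)

```text
clock: 17.52
tcp_pos: [0.5138, -0.375, 0.0043]
eef_rot: [0.0, 0.816, 0.578, 0.0]
force: [-2.1, 2.1, 6.0]
finger_gap: 0.456
finger_force: 40.9
```

```bash
python3 go.py sky .003
```

```text
t 17.52 tcp [ 0.5138 -0.375   0.0043] j7 0.37 turn 0.0 then cm [ 0.04 -0.04  0.13] tilt [ 0. -0.] gap 0.46
```

Request:
carry_out(
  moves=[
    [0,0,-2,0,3.6],
    [0,0,-4,0,3.6],
    [0,0,-1,-0.126,3.6],
    [0,0,0,-0.125,3.6],
    [0,0,0,0,3.6],
  ],
)

```text
clock: 18.15
tcp_pos: [0.5138, -0.3752, 0.075]
eef_rot: [0.001, 0.737, 0.675, 0.0]
force: [0.0, -0.9, -0.7]
finger_gap: 0.454
finger_force: 40.8
```

```bash
python3 go.py mat3 .0115
```

```text
t 18.15 tcp [ 0.5138 -0.3752  0.075 ] j7 0.54 turn -0.001 then cm [38.19 -6.98  6.35] tilt [ 0.001 -0.001] gap 0.45
```

Request:
carry_out(
  moves=[
    [4,-0.7,0,0,3.6],
    [5.5,-1,0,0,3.6],
    [5.5,-1,0,0,3.6],
    [5.5,-1,0,0,3.6],
    [5.5,-1,0,0,3.6],
    [5.5,-1,0,0,3.6],
    [4.5,-0.9,0,0,3.6],
    [2.1,-0.4,1,0,3.6],
    [0,0,2,0,3.6],
    [0,0,1,0,3.6],
  ],
)

```text
clock: 19.4
tcp_pos: [0.4771, 0.0107, 0.0334]
eef_rot: [0.0, 0.738, 0.675, -0.0]
force: [0.0, -0.4, -0.9]
finger_gap: 0.453
finger_force: 40.8
```

Request:
carry_out(
  moves=[
    [0,0,1,0,3.6],
    [0,0,0.8,0,3.6],
    [0,0,0.3,0,3.6],
    [0,0,0,0,3.6],
    [0,0,0,0,3.6],
  ],
)

```text
clock: 20.02
tcp_pos: [0.4772, 0.0107, 0.013]
eef_rot: [0.0, 0.737, 0.676, 0.0]
force: [0.3, 0.0, -1.2]
finger_gap: 0.452
finger_force: 40.8
```

```bash
python3 go.py mat3 .0115
```

```text
t 20.02 tcp [0.4772 0.0107 0.013 ] j7 0.09 turn -0.0 then cm [0.06 0.   0.15] tilt [ 0. -0.] gap 0.45
```

Request:
carry_out(
  moves=[
    [0,0,0.1,0,3.6],
    [0,0,0.04,0,3.6],
    [0,0,0,0,3.6],
    [0,0,0,0,4.4],
    [0,0,0,0,5.2],
    [0,0,0,0,6],
    [0,0,0,0,6.5],
    [0,0,-2,0,6.5],
    [0,0,-4,0,6.5],
    [0,0,-3,0,6.5],
  ],
)

```text
clock: 21.28
tcp_pos: [0.477, 0.0107, 0.1027]
eef_rot: [0.0, 0.737, 0.676, 0.0]
force: [0.2, -0.2, -0.1]
finger_gap: 0.761
finger_force: 0.0
```

```bash
python3 go.py cobalt .003
```

```text
t 21.27 tcp [0.477  0.0107 0.1027] j7 0.08 turn -0.428 then cm [-17.04   9.49   9.97] tilt [ 0. -0.] gap 0.76
```

Request:
carry_out(
  moves=[
    [0,0,0,-0.143,6.5],
    [0,0,0,-0.143,6.5],
    [0,0,0,-0.142,6.5],
    [-4.5,2.5,0,0,6.5],
    [-5,2.8,0,0,6.5],
    [-5,2.8,0,0,6.5],
    [-2.5,1.4,2,0,6.5],
    [0,0,3,0,6.5],
    [0,0,1,0,6.5],
    [0,0,0,0,6.5],
  ],
)

```text
clock: 22.52
tcp_pos: [0.6232, -0.1174, 0.0414]
eef_rot: [-0.0, 0.577, 0.817, -0.0]
force: [0.5, 0.5, 0.7]
finger_gap: 0.761
finger_force: 0.0
```

```bash
python3 go.py cobalt .003
```

```text
t 22.52 tcp [ 0.6232 -0.1174  0.0414] j7 0.49 turn 0.001 then cm [-0.08 -0.01  3.84] tilt [-0.001  0.   ] gap 0.76
```

Request:
carry_out(
  moves=[
    [-0.04,0,1.8,0,6.5],
    [0,0,1.3,0,6.5],
    [0,0,0.6,0,6.5],
    [0,0,0.1,0,6.5],
    [0,0,0,0,5],
    [0,0,0,0,4.4],
    [0,0,0,0,3.6],
    [0,0,0,0,3.6],
    [0,0,0,0,3.6],
  ],
)

```text
clock: 23.65
tcp_pos: [0.6237, -0.1181, 0.0039]
eef_rot: [0.0, 0.577, 0.817, 0.0]
force: [-1.4, 0.2, 7.3]
finger_gap: 0.454
finger_force: 41.0
```

```bash
python3 go.py cobalt .003
```

```text
t 23.65 tcp [ 0.6237 -0.1181  0.0039] j7 0.49 turn 0.001 then cm [ 0.01 -0.03  0.09] tilt [ 0. -0.] gap 0.45
```

Request:
carry_out(
  moves=[
    [0,0,-2,0,3.6],
    [0,0,-4,0,3.6],
    [0,0,-1,0.143,3.6],
    [0,0,0,0.143,3.6],
    [0,0,0,0.142,3.6],
    [0,0,0,0,3.6],
  ],
)

```text
clock: 24.4
tcp_pos: [0.6238, -0.1179, 0.0744]
eef_rot: [0.0, 0.737, 0.676, 0.0]
force: [1.1, 0.1, -1.1]
finger_gap: 0.455
finger_force: 40.6
```

```bash
python3 go.py mat2 .0115
```

```text
t 24.4 tcp [ 0.6238 -0.1179  0.0744] j7 0.18 turn 0.001 then cm [ 20.   -15.72   6.29] tilt [ 0.001 -0.   ] gap 0.46
```

Request:
carry_out(
  moves=[
    [4,-3.1,0,0,3.6],
    [4.5,-3.6,0,0,3.6],
    [4.5,-3.6,0,0,3.6],
    [4.5,-3.6,0,0,3.6],
    [2.5,-1.82,0,0,3.6],
    [0,0,2,0,3.6],
    [0,0,2,0,3.6],
    [0,0,1.2,0,3.6],
    [0,0,0.6,0,3.6],
    [0,0,0.3,0,3.6],
  ],
)

```text
clock: 25.65
tcp_pos: [0.4845, 0.0948, 0.0124]
eef_rot: [0.0, 0.737, 0.676, 0.0]
force: [0.1, 0.2, -1.0]
finger_gap: 0.457
finger_force: 40.7
```

Request:
carry_out(
  moves=[
    [0,0,0,0,3.6],
    [0,0,0,0,3.6],
  ],
)

```text
clock: 25.9
tcp_pos: [0.4845, 0.0949, 0.0127]
eef_rot: [0.0, 0.737, 0.676, 0.0]
force: [0.4, 0.1, -0.5]
finger_gap: 0.459
finger_force: 40.7
```

```bash
python3 go.py mat2 .011
```

```text
t 25.9 tcp [0.4845 0.0949 0.0127] j7 -0.06 turn -0.0 then cm [0.01 0.   0.17] tilt [0. 0.] gap 0.46
```

Release, rise and swing clear so I can check.

Request:
carry_out(
  moves=[
    [0,0,0.1,0,3.6],
    [0,0,0.04,0,3.6],
    [0,0,0,0,3.6],
    [0,0,0,0,4.4],
    [0,0,0,0,5.2],
    [0,0,0,0,6],
    [0,0,0,0,6.5],
    [0,0,-2,0,6.5],
    [0,0,-4,0,6.5],
    [0,0,-5,0,6.5],
  ],
)

```text
clock: 27.15
tcp_pos: [0.4839, 0.0947, 0.1218]
eef_rot: [-0.0, 0.737, 0.676, -0.001]
force: [0.6, 0.9, 0.8]
finger_gap: 0.764
finger_force: 0.0
```

Request:
carry_out(
  moves=[
    [4,0,-5,0,6.5],
    [5,0,-5,0,6.5],
    [5,0,0,0,6.5],
    [5,0,0,0,6.5],
    [5,0,0,0,6.5],
    [5,0,0,0,6.5],
    [4,0,0,0,6.5],
    [0,0,0,0,6.5],
  ],
)

```text
clock: 28.15
tcp_pos: [0.5114, 0.4194, 0.2128]
eef_rot: [-0.0, 0.736, 0.677, -0.0]
force: [-0.4, -1.2, -0.6]
finger_gap: 0.76
finger_force: 0.0
```

```bash
python3 - <<'E'
from h import *
T=json.load(open("T.json")); im=vision.grab_frame("top"); s=vision.grab_frame("scene")
b=cv2.convertScaleAbs(cv2.resize(im[190:250,220:380,::-1],None,fx=5,fy=5,interpolation=2),alpha=1.6)
a=cv2.resize(s[160:255,220:360,::-1],(442,300),interpolation=2); a=np.hstack([a,np.zeros((300,358,3),np.uint8)])
cv2.imwrite("pics/f.png",np.vstack([b,a]))
for n,k in(("mat4","pale"),("mat3","sky"),("mat2","cobalt"),("mat1","navy")):
    # mat outline and housing outline expected, for comparison in the picture
    q=sil(*T[n],.007).reshape(-1,2); print(k,"expected silhouette centre",(mom(sil(*T[n],.007))[0]).round(1))
E
```

```text
pale expected silhouette centre [347.7 224.4]
sky expected silhouette centre [315.  222.2]
cobalt expected silhouette centre [282.2 220. ]
navy expected silhouette centre [249.3 217.7]
```

View pics/f.png

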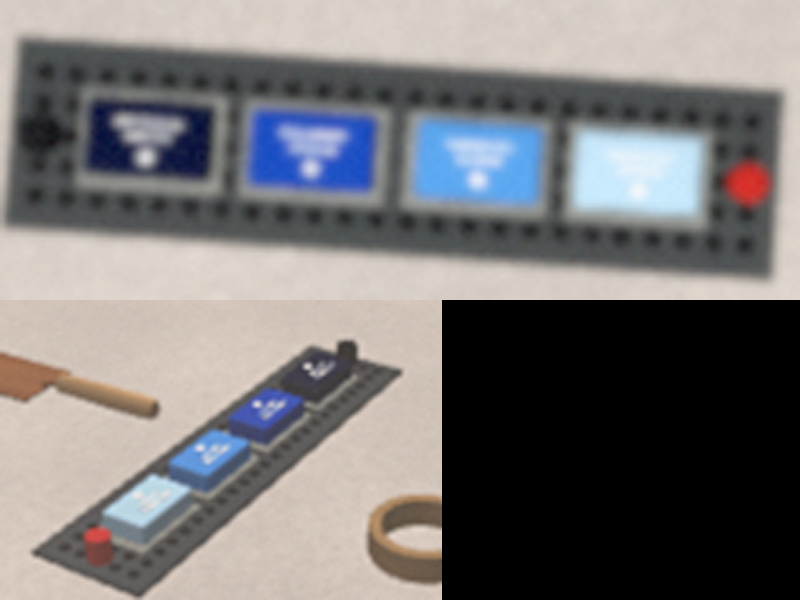

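The row reads navy, cobalt, sky, pale toward the red peg. All four lie flat with the print up, and each centre is within about 0.5 px (1.3 mm) of its expected spot: (149,140), (312,151), (479,164) and (638,173) in the crop.

```bash
python3 -c "
from workcell import ctrl
print(ctrl.close_job())"
```

```text
the job is handed in; nothing more can be done
None
```

The four housings are in shade order on the mats, palest by the red peg and navy at the far end, each flat, print up, released and within about 1.3 mm of centre by the top camera; the job was handed in at about 28 s of the 93 s allowed, and no verdict came back.

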